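Ready the spin coater for its next coating

TASK

Ready the spin coater for a coating: first swing its clear hood up until it stays open by itself, then lay the flat aluminium carrier disc centred on the round chuck, setting it down rather than dropping it. Last, turn the dial on the sloping panel anticlockwise back to its stop, then clockwise exactly four clicks, and let go, with the hood still up. Leave the cup, bottles and jar beside the machine where they stand.

Things in the scene. Friction and masses are not known exactly. Their poses are not given: they have to be found in the camera images.
- coater: The spin coater: a white machine 0.28 m deep (x), 220 mm wide (y), fixed to the bench. Origin: centre of its underside on the bench, x points from its front (the robot's side) to its back, z up; it stands turned by up to 0.3 rad. Level deck 95 mm above the bench from x = -75 to 130 mm; in front of it a panel slopes down towards the robot, its face tilted 35 degrees from level. Round the chuck runs a splash ring, inner radius 74 mm, its rim 106 mm above the bench
- hood_hinge (a point): Middle of the hood's hinge line, at the back of the deck (115 mm behind the coater's origin, 95.5 mm above the bench). The hinge line runs along the coater's y
- hood_handle (a point): Middle of the hood's handle: a round steel bar 10 mm thick, 90 mm long between its two posts, lying along the coater's y, on the hood's top near its front edge. With the hood shut it is 33 mm above the hood's top, 88 mm above and 163 mm in front of the hinge line. The hood is a clear cover 185 mm deep, 204 mm wide, 55 mm high, open below; its front edge is 22 mm in front of the bar
- hood (a joint): Hood angle in rad: 0 shut, 1.75 fully open (leaning back, against its stop). A spring drives it shut below about 0.87 and by itself to fully open above that, within about 2 s. Lifting takes about 4 N at the handle, less as it rises
- chuck_top (a point): Centre of the chuck's flat top: a black disc 44 mm across standing under the hood, its top 114 mm above the bench (19 mm above the deck)
- carrier: The carrier: a plain aluminium disc 50 mm across, 18 mm high, 90 g or so, with a dark round inlay 34 mm across on its top. Origin: centre of its underside. It lies flat on the bench to the left or right of the coater, the steel cup on the other side
- dial_grip (a point): Point on the dial's axis at the height to grip, 32 mm out from the panel's face. Dial: a black bar knob on a round skirt 48 mm across; bar 44 mm long, 12 mm thick, its top 8 mm further out than this point and the skirt's top 20 mm below it. z points out of the panel along the dial's axis (35 degrees from vertical, leaning to the robot), x along the bar to the end with the white pointer line, y across its thickness. Marks for the seven places ring the dial
- dial (a joint): Dial angle in rad: 0 at the first click place, one click is 0.349 (20 degrees), grows clockwise as seen from outside the panel (that is, turning about its -z), seven places 0 to 2.094. The end stop is 0.05 below the first place: turned to its stop and let go, the dial rests at 0. It springs into the nearest place; leaving a place takes about 0.2 N m; it starts one to three clicks above the first. At 0.698 (two clicks) the bar points straight up the slope
- cup: Bystander: open steel cup, 68 mm across, 50 mm high. Origin: centre of its underside
- amber_bottle: Bystander: big amber glass bottle, 90 mm across, 210 mm high, on the right behind. Origin: centre of its underside
- wash_bottle: Bystander: white plastic bottle, 64 mm across, 170 mm high, on the left behind. Origin: centre of its underside
- media_jar: Bystander: clear jar, 60 mm across, 80 mm high, on the left. Origin: centre of its underside
There are look-alikes about, which are no part of the job. Of the things that look like the carrier, the largest one is meant.

How it is judged:
On the way, in this order (a step that is already met when the one before it is completed fails the run):
1. the hood is swung fully up and open (value of joint hood above 1.4 rad), for 0.3 s.
2. the carrier lies on the chuck, let go, the hood still open (horizontal distance between carrier and chuck_top below 0.008 m and z of carrier in the frame of chuck_top between -0.004 and 0.004 m and angle between carrier's own z axis and vertical below 0.1 rad and contact force between the fingers and carrier below 0.1 N and value of joint hood above 1.4 rad), for 0.2 s.
3. the dial is turned anticlockwise to its stop (value of joint dial below 0.1 rad), for 0.1 s.
4. the dial is turned clockwise to the fourth click (value of joint dial between 1.25 and 1.54 rad), for 0.2 s.
At the end, for the whole second after the job is handed in: The hood stands open by itself (over 1.4 rad), the carrier rests flat on the chuck within 8 mm of its centre, and the dial sits in the fourth click place above the first (1.396 rad, within 0.11) (value of joint hood above 1.4 rad and value of joint dial between 1.28 and 1.51 rad and horizontal distance between carrier and chuck_top below 0.008 m and z of carrier in the frame of chuck_top between -0.004 and 0.004 m and angle between carrier's own z axis and vertical below 0.1 rad and linear speed of carrier below 0.02 m/s); the robot touches nothing.
It fails at once if the carrier is dropped (falls free, faster than 0.5 m/s) (linear speed of carrier above 0.5 m/s and contact force between the fingers and carrier below 0.1 N).
It fails at once if the cup, a bottle or the jar is pushed more than 30 mm or knocked over (distance of any of cup, amber_bottle, wash_bottle, media_jar from where it was at the start of the episode above 0.03 m or angle between any of cup, amber_bottle, wash_bottle, media_jar's own z axis and vertical above 0.5 rad).
It also fails if it takes over 64 s, if anything falls off the work surface, if the arm or the gripper's body presses on something with over 40 N, if the wrist force passes 120 N, or if a joint passes its speed limit or range.

ROBOT

A 6-joint arm with a two-finger parallel gripper is mounted at the origin on the work surface. World frame = base frame: x ahead of the robot, y to its left, z up, the work surface at z = 0. Lengths are in m, angles in rad, forces in N, time in s.
With the tool pointing down it reaches from about 0.25 to 0.8 m from the base axis. Payload 8.5 kg.
Tool frame: the origin (TCP) lies midway between the tips of the shut fingers; the grasp point (between the pads) lies 19 mm behind it; z points along the fingers, x is the direction in which the jaws open and shut, and the axes are right-handed (so a half turn about z gives the same grasp; the last joint's range is limited). The gripper opens to 85 mm and grips with 20 to 120 N. Pads are 22 mm wide; open, the fingers measure 114 mm over their backs; the gripper's body (76 mm by 85 mm) begins 54 mm behind the grasp point. The pads swing forward as they close: fully open they stand 13 mm farther back than shut.
Start: joints at [-1.12, 0.238, -0.013, 1.319, 0, 1.571], TCP at [0.229, -0.473, 0.231] pointing down, gripper open.
Joint ranges: [-2.66, 2.66], [-1.03, 1.9], [-1.14, 1.46], [-1.82, 2.27], [-1.45, 1.34], [-3.14, 3.14]. Speed limits (rad/s): [2.22, 2.22, 2.79, 3.14, 3.14, 3.14].

INTERFACE

Orientations are given as a unit quaternion [x, y, z, w].
In Python, from cell import r gives the robot as it stands. The module is installed in compiled form; this text tells all that it offers.
- The arm moves only by the tool step_arm, never from a script. Its argument "series" is one flat list of numbers, 7 for each row, row after row: the turn, a rotation vector about the world's x, y, z in degrees, then the shift along the world's x, y, z in mm, then the gripper command: -1 is shut, 1 is fully open, values between are in proportion. A call has 1 to 12 rows; each row shifts and turns the commanded pose from where the row before left it; what a row does not reach is not made up. A row lasts 1/8 s, in which the tool goes at most 62.5 mm and 10.7 degrees, less where a joint would pass 70% of its speed; a pose out of reach is approached as far as the arm can. A call with a gripper value outside its range is refused whole. The fingers move at their own pace and stop on an object; "newtons" is the grip in N (left out, the last holds). Time passes only in rows, so rows that do not move let the fingers close. It gives the time, the measured TCP pose, the force and the opening at its end, in the units of the state.
- r.get_obs(): the state, without advancing time (a new reading comes with each control period).
- r.get_image(name): name is "scene" or "top" or "wrist"; returns a dict with "img" (420x560x3 uint8, red, green, blue), "K" (3x3 intrinsics, pixels), "k1" (the pictures are not rectified: a ray, as slopes to the right and down, at radius r is drawn at 1 + k1 r^2 times it, then the intrinsics apply), "extrinsics" (4x4, takes a point from world to camera coordinates); the wrist camera has in their place "tool_from_camera" (4x4, takes a point from camera to tool coordinates, whose origin is the TCP and whose axes are the tool frame's). Camera axes: x right, y up, looking along -z (the intrinsics and any distortion apply to the point x, -y, -z); pixel columns grow to the right and rows downward; lengths in m; the calibration is good to about 2 mm. A picture is of the moment at which its call begins: read the wrist's pose just before it. There is no depth.
- r.finish_job(): hands the job in, once; it reports no verdict.
The state is a dict: "time": time; "joints": joint angles; "qvel": joint speeds; "joint_efforts": joint torques, N m; "tool_pos": TCP position; "orientation": TCP orientation; "ft_force": force on the tool from outside, world axes, zero at the start; "wrist_torque": the same for the moment, N m; "opening": finger opening in m.
Only numpy, scipy, OpenCV 4.12 (cv2) and the standard library are available. Lean on these libraries where they do the work, as an engineer would, in place of code of your own. Each camera call takes 0.05 s, during which the arm holds its last target. There are 200 camera calls.

## Working session

There is one attempt and no reset: what is moved stays moved. The work goes in short steps, Python scripts to look and compute and a tool call to move; the robot and the scene stay as the last step left them, time stands still between calls to the robot, and variables do not carry over. Pictures are saved under pics/ and viewed, about 8 in all and at most 12, crops included, and the job is handed in when it is done.

Besides the shell and the picture viewer there is one more tool, called after "Emit:" as name(argument=value, ...), one argument or row to a line, values as JSON. step_arm: Moves the arm, as the interface text tells. Its arguments: {"type":"object","properties":{"series":{"type":"array"},"newtons":{"type":"number"}},"required":["series"]}

```bash
mkdir -p pics; cat > h.py <<'E'
import numpy as np, cv2
from cell import r
from scipy.spatial.transform import Rotation as R
def grab(name,fn=None):
    o=r.get_obs(); d=r.get_image(name)
    if 'extrinsics' in d: M=np.linalg.inv(np.array(d['extrinsics']))
    else:
        T=np.eye(4);T[:3,:3]=R.from_quat(o['orientation']).as_matrix();T[:3,3]=o['tool_pos'];M=T@np.array(d['tool_from_camera'])
    c=dict(img=d['img'],K=np.array(d['K']),k1=d['k1'],M=M)
    if fn: cv2.imwrite('pics/'+fn+'.png',d['img'][:,:,::-1]); np.savez('pics/'+fn+'.npz',**c)
    return c
def load(fn): return dict(np.load('pics/'+fn+'.npz'))
def ray(c,u,v):
    D=np.array([float(c['k1']),0,0,0])
    p=cv2.undistortPoints(np.array([[[u,v]]],float),c['K'],D)[0,0]
    d=c['M'][:3,:3]@np.array([p[0],-p[1],-1]); return c['M'][:3,3],d/np.linalg.norm(d)
def onz(c,u,v,z):
    o,d=ray(c,u,v); return o+d*(z-o[2])/d[2]
def tri(*obs):
    A=0;b=0
    rs=[ray(*x) for x in obs]
    for o,d in rs:
        P=np.eye(3)-np.outer(d,d);A=A+P;b=b+P@o
    p=np.linalg.solve(A,b); return p,[np.linalg.norm(np.cross(p-o,d)) for o,d in rs]
def proj(c,p):
    q=np.linalg.inv(c['M'])@np.r_[p,1]; x=np.array([[q[0],-q[1],-q[2]]])
    return cv2.projectPoints(x,np.zeros(3),np.zeros(3),c['K'],np.array([float(c['k1']),0,0,0]))[0][0,0]
E
python3 - <<'E'
from h import *
print(r.get_obs())
a=grab('scene','s0');b=grab('top','t0')
print(a['M'],b['M'],a['K'],a['k1'])
cv2.imwrite('pics/w0.png',r.get_image('wrist')['img'][:,:,::-1])
E
```

```text
{'time': 0.0, 'joints': array([-1.12000723e+00,  2.38790068e-01, -1.42629299e-02,  1.31919675e+00,
        6.58511284e-06,  1.57080024e+00]), 'qvel': array([-0.00019907, -0.00161767,  0.00054013, -0.00028392, -0.00133239,
       -0.00030123]), 'joint_efforts': array([-3.10907119e-03, -5.38778651e+01,  3.46438944e+01,  1.83117081e-02,
       -1.43706543e-04, -6.42292619e-06]), 'tool_pos': array([ 0.22854927, -0.47217664,  0.23066938]), 'orientation': array([ 8.47251927e-01, -5.31190779e-01, -6.13959516e-04, -3.88809199e-04]), 'ft_force': array([-1.17138286,  0.1347706 ,  0.56708719]), 'wrist_torque': array([ 0.03282958, -0.00163476, -0.00843321]), 'opening': 0.08529255633970373}
[[-0.58409693 -0.54922139  0.59765093  1.37593177]
 [ 0.81164663 -0.40226437  0.42357185  0.64227796]
 [ 0.00777896  0.73248839  0.68073508  1.08402889]
 [ 0.          0.          0.          1.        ]] [[-0.05135012  0.96861681 -0.24319673  0.38021996]
 [-0.99867708 -0.05046121  0.00988751  0.04904424]
 [-0.0026948   0.24338272  0.96992659  0.98071868]
 [ 0.          0.          0.          1.        ]] [[510.32637646   0.         283.65883607]
 [  0.         510.32637646 214.49068425]
 [  0.           0.           1.        ]] -0.18670008116495068
```

View pics/s0.png

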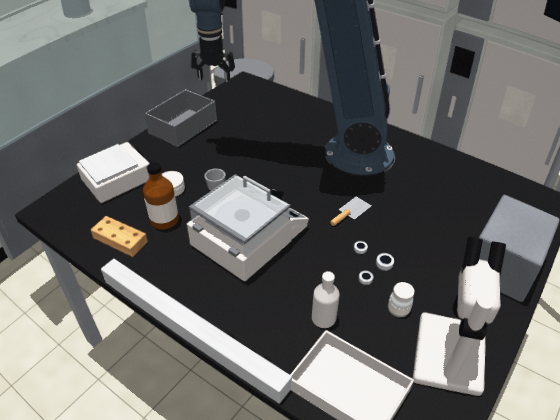

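View pics/t0.png

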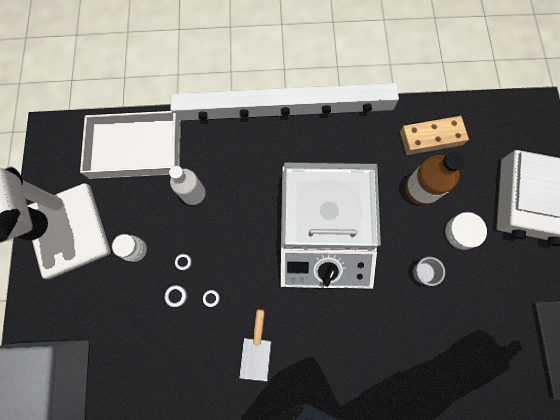

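The scene view shows the coater near (245,225) with three disc look-alikes at (361,247), (385,262) and (366,277). In the top view they are at (183,262), (175,296) and (211,298), the second being largest. The handle runs about (309,232)–(354,233), the dial is at (328,272) and the cup at (429,271).

```bash
python3 - <<'E'
from h import *
s=load('s0');t=load('t0')
a=cv2.resize(t['img'][150:300,270:390],None,fx=4,fy=4,interpolation=cv2.INTER_CUBIC)
b=cv2.resize(s['img'][165:285,180:315],None,fx=2.3,fy=2.3,interpolation=cv2.INTER_CUBIC)
c=np.zeros((600,800,3),np.uint8);c[:,:480]=a;c[:b.shape[0],482:482+b.shape[1]]=b
cv2.imwrite('pics/c1.png',c[:,:,::-1])
def blobs(im,z,reg):
    x0,x1,y0,y1=reg
    g=im['img'][y0:y1,x0:x1].min(2)
    cs,h=cv2.findContours((g>110).astype(np.uint8),cv2.RETR_EXTERNAL,cv2.CHAIN_APPROX_NONE)
    for k in cs:
        if cv2.contourArea(k)<40: continue
        pts=np.array([onz(im,p[0][0]+x0,p[0][1]+y0,z)[:2] for p in k]).astype(np.float32)
        (cx,cy),rad=cv2.minEnclosingCircle(pts)
        print('c',cx,cy,'r',rad,'area-eq',np.sqrt(cv2.contourArea(pts)/np.pi))
print('top');blobs(t,.018,(150,235,240,320))
print('scene');blobs(s,.018,(345,396,235,290))
for n,p,z in [('hl',(309,232.5),.1835),('hr',(354,233),.1835)]: print(n,onz(t,*p,z))
for p in [(281,288),(373,289)]: print('front bottom?',onz(t,*p,0.04))
print('dial',onz(t,328,270,.09))
E
```

```text
top
c 0.41066688299179077 0.23168861865997314 r 0.020171400159597397 area-eq 0.018970336988521255
c 0.4206700026988983 0.31752586364746094 r 0.026033462956547737 area-eq 0.024870545307325877
c 0.5022701025009155 0.3003937602043152 r 0.0202089324593544 area-eq 0.01907418684080393
scene
c 0.5113145709037781 0.30612748861312866 r 0.023436889052391052 area-eq 0.02063774334957084
c 0.42703062295913696 0.3223990201950073 r 0.0320369228720665 area-eq 0.02711626076254981
c 0.4203859269618988 0.2381506860256195 r 0.024696318432688713 area-eq 0.02099598349077978
hl [ 0.52803352 -0.00508076  0.1835    ]
hr [ 0.52210301 -0.09837904  0.1835    ]
front bottom? [0.42468614 0.06021487 0.04      ]
front bottom? [ 0.41093654 -0.15738646  0.04      ]
dial [ 0.45687038 -0.0487944   0.09      ]
```

View pics/c1.png

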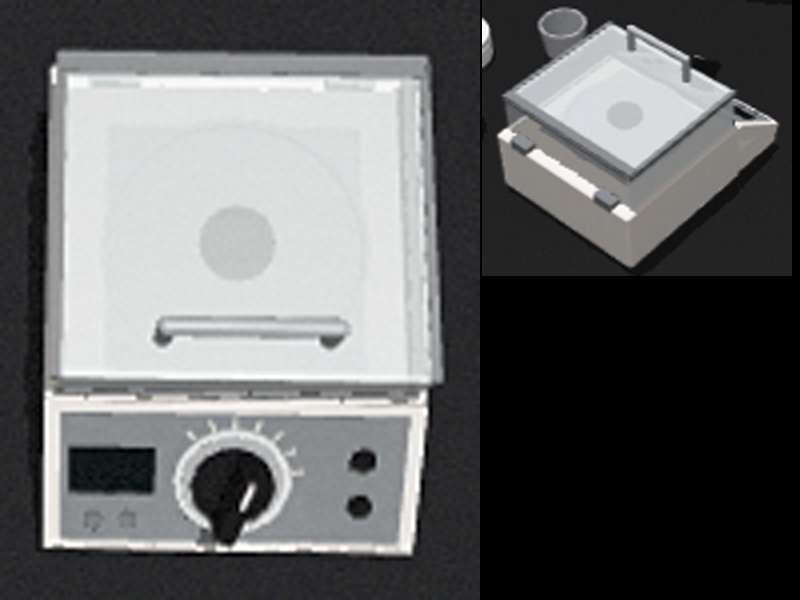

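```bash
python3 - <<'E'
from h import *
s=load('s0');t=load('t0')
L=tri((t,310.5,231.2),(s,268.7,195.4));Rr=tri((t,356.7,231.7),(s,245.2,178.9))
print(L,Rr, np.linalg.norm(L[0]-Rr[0])); m=(L[0]+Rr[0])/2; d=L[0]-Rr[0]; print('mid',m,'yaw',np.degrees(np.arctan2(-d[0],d[1])))
print('chuck', tri((t,329.2,210.8),(s,(625-482)/2.3+180,115/2.3+165)), onz(t,329.2,210.8,.114))
print('cup',onz(t,429,271,.03),'amber',onz(t,432,180,.1),'jar',onz(t,127,248,.04),'wash',onz(t,187,185,.08))
print('carrier tri',tri((t,175.3,296),(s,385,261)))
E
```

```text
(array([ 0.53293515, -0.00820975,  0.16684195]), [np.float64(0.0015733534407386127), np.float64(0.0015733534407386246)]) (array([ 0.52369406, -0.10181076,  0.1756616 ]), [np.float64(0.004407047813871192), np.float64(0.004407047813871108)]) 0.09446869091003933
mid [ 0.52831461 -0.05501026  0.17125178] yaw -5.638459430927163
chuck (array([ 0.58975847, -0.05907568,  0.10781706]), [np.float64(0.001164210900174909), np.float64(0.0011642109001749898)]) [ 0.58889114 -0.05932288  0.114     ]
cup [ 0.44659358 -0.29989921  0.03      ] amber [ 0.654796   -0.31150025  0.1       ] jar [0.53910739 0.43081716 0.04      ] wash [0.67928122 0.2755691  0.08      ]
carrier tri (array([0.41977353, 0.31963222, 0.00908686]), [np.float64(0.00029176662918921776), np.float64(0.000291766629189305)])
```

Emit:
step_arm(
  series=[0,0,6.7,30,45,10,0,0,0,6.7,33,47,10,0,0,0,6.7,33,47,8,0,0,0,6.7,33,47,8,0,0,0,6.7,33,47,8,0,0,0,6.7,33,47,8,0,0,0,6.7,33,47,8,0,0,0,6.7,33,47,8,0,0,0,6.7,33,46,2,0,0,0,0,0,0,0,0],
  newtons=30,
)

```text
time: 1.4
tool_pos: [0.5243, -0.0495, 0.3005]
orientation: [1.0, -0.031, -0.0, -0.0]
ft_force: [0.3, -1.3, -0.4]
opening: 0.043
```

```bash
python3 - <<'E'
from h import *
o=r.get_obs();print(o['time'],o['tool_pos'],o['joints'],R.from_quat(o['orientation']).as_matrix()[:,0])
w=grab('wrist','w1'); print(w['M'])
E
```

```text
1.4 [ 0.52434501 -0.04954013  0.30049404] [-9.44947586e-02  2.29280205e-01  1.50075296e-01  1.49237430e+00
  5.05313657e-04  1.53804659e+00] [ 9.98094089e-01 -6.17057769e-02 -7.65917134e-04]
[[ 0.99811263  0.05895629  0.01718541  0.52859937]
 [-0.06139448  0.96427303  0.25769798  0.01600781]
 [-0.00137851 -0.2582667   0.96607267  0.44176143]
 [ 0.          0.          0.          1.        ]]
```

View pics/w1.png

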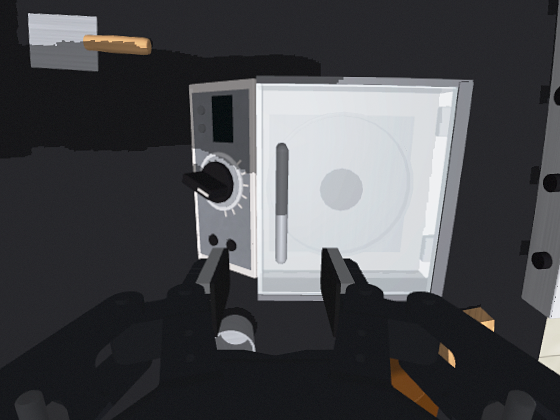

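The wrist view shows the bar from (282,143) to (281,264), the chuck at (341,189) through the hood, and the dial at (215,182).

```bash
python3 - <<'E'
from h import *
s=load('s0');t=load('t0');w=load('w1')
a=onz(w,282,145,.1835);b=onz(w,281,262,.1835);print(a,b,(a+b)/2,np.degrees(np.arctan2(-(a-b)[0],(a-b)[1])),np.linalg.norm(a-b))
print(tri((t,310.5,231.2),(w,282,145)),tri((t,356.7,231.7),(w,281,262)))
print('chuck',tri((t,329.2,210.8),(w,341,189)),onz(w,341,189,.114))
E
```

```text
[ 0.53274941 -0.00193357  0.1835    ] [ 0.52642085 -0.09996823  0.1835    ] [ 0.52958513 -0.0509509   0.1835    ] -3.693563234615115 0.09823871423758417
(array([ 0.5328997 , -0.00601041,  0.17140168]), [np.float64(0.0032289410762527033), np.float64(0.0032289410762527046)]) (array([ 0.52668911, -0.10665047,  0.16938324]), [np.float64(0.0004987163626949257), np.float64(0.0004987163626950012)])
chuck (array([ 0.60169862, -0.06597386,  0.06076512]), [np.float64(1.0261655522435592e-05), np.float64(1.0261655522409958e-05)]) [ 0.59147687 -0.05451437  0.114     ]
```

Emit:
step_arm(
  series=[0,0,0,4,-3,-50,0,0,0,0,0,0,-50,0,0,0,0,0,0,-32,0,0,0,0,0,0,0,0,0,0,0,0,0,0,-1,0,0,0,0,0,0,-1,0,0,0,0,0,0,-1,0,0,0,0,0,0,-1],
  newtons=30,
)

```text
time: 2.45
tool_pos: [0.5291, -0.0561, 0.1712]
orientation: [0.999, -0.034, 0.003, 0.001]
ft_force: [5.8, -1.5, 0.4]
opening: 0.0085
```

Emit:
step_arm(
  series=[0,0,0,11,-0.7,16,-1,0,0,0,11,-0.7,16,-1,0,0,0,14,-0.9,13.4,-1,0,0,0,14,-0.9,13.4,-1,0,0,0,16.4,-1,10.2,-1,0,0,0,16.4,-1,10.2,-1],
)

```text
time: 3.2
tool_pos: [0.6082, -0.0614, 0.2508]
orientation: [0.999, -0.034, -0.001, 0.001]
ft_force: [-4.8, -3.9, -0.3]
opening: 0.0091
```

Emit:
step_arm(
  series=[0,0,0,18.2,-1.1,6.5,-1,0,0,0,18.2,-1.1,6.5,-1,0,0,0,19.2,-1.2,2.6,-1,0,0,0,19.2,-1.2,2.6,-1,0,0,0,19.4,-1.2,-0.4,-1,0,0,0,0,0,0,-1],
)

```text
time: 3.95
tool_pos: [0.7058, -0.0678, 0.2682]
orientation: [0.999, -0.034, 0.002, 0.001]
ft_force: [1.5, -4.7, 4.5]
opening: 0.0083
```

Emit:
step_arm(
  series=[0,0,0,0,0,0,0.2,0,0,0,0,0,0,0.2,0,0,0,0,0,20,0.2,0,0,0,0,0,30,0.2,0,0,0,-10,0,40,0.2,0,0,0,-40,20,20,0.5,0,0,0,-50,30,0,0.5,0,0,0,-50,30,0,0.5,0,0,0,-50,30,0,0.5,0,0,0,-40,40,0,0.5],
)

```text
time: 5.2
tool_pos: [0.461, 0.084, 0.3768]
orientation: [0.999, -0.034, 0.0, -0.0]
ft_force: [1.2, 1.3, 1.3]
opening: 0.0642
```

```bash
python3 - <<'E'
from h import *
t=grab('top','t1');s=grab('scene','s1')
a=cv2.resize(t['img'][90:300,270:390],None,fx=2.8,fy=2.8,interpolation=cv2.INTER_CUBIC)
b=cv2.resize(s['img'][115:285,170:315],None,fx=3,fy=3,interpolation=cv2.INTER_CUBIC)
c=np.zeros((600,800,3),np.uint8);c[:a.shape[0],:a.shape[1]]=a;c[:b.shape[0],340:340+b.shape[1]]=b
cv2.imwrite('pics/c2.png',c[:,:,::-1])
E
```

```text
(no output)
```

View pics/c2.png

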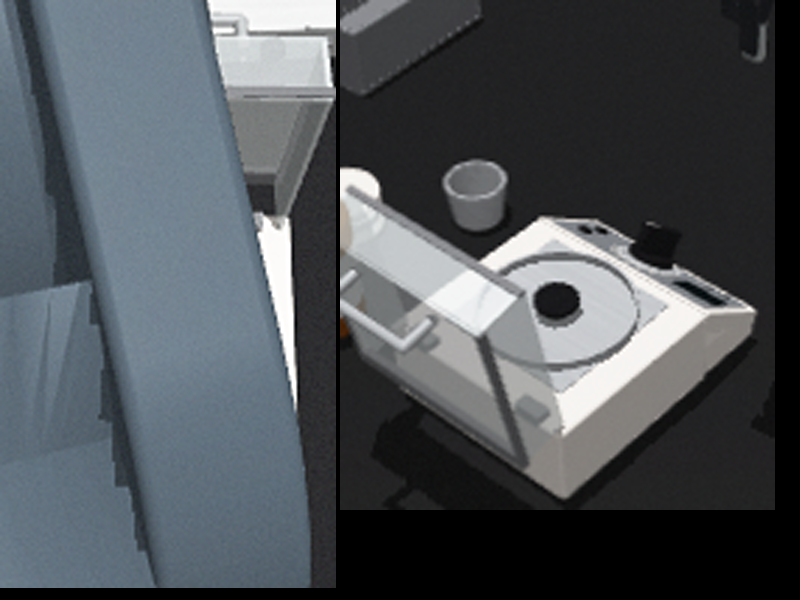

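The hood stands fully open in the scene crop, and the chuck is at full-picture pixel (242,215). Next I move over the carrier for a closer look.

Emit:
step_arm(
  series=[0,0,8,-9,47,-20,1,0,0,8,-8,47,-37,1,0,0,8,-8,47,-37,1,0,0,8,-8,47,-37,1,0,0,8,-8,46,-36,1,0,0,0,0,0,0,1,0,0,0,0,0,0,1],
)

```text
time: 6.18
tool_pos: [0.4228, 0.3172, 0.2096]
orientation: [0.951, 0.31, -0.0, 0.0]
ft_force: [0.1, -0.1, 0.0]
opening: 0.0857
```

```bash
python3 - <<'E'
from h import *
o=r.get_obs();print(o['tool_pos'],R.from_quat(o['orientation']).as_matrix(),o['joints'])
w=grab('wrist','w2');t=grab('top','t2');print(w['M'][:3,3])
u,v=proj(w,[.42,.3185,.018]);print(u,v)
g=w['img'].min(2);cs,h=cv2.findContours((g>110).astype(np.uint8),cv2.RETR_EXTERNAL,cv2.CHAIN_APPROX_NONE)
for k in cs:
    if cv2.contourArea(k)<300: continue
    p=np.array([onz(w,*q[0],.018)[:2] for q in k]).astype(np.float32);c,rad=cv2.minEnclosingCircle(p);print(cv2.boundingRect(k),c,rad,np.sqrt(cv2.contourArea(p)/np.pi))
E
```

```text
[0.42277732 0.3172254  0.20959127] [[ 8.08023630e-01  5.89150034e-01 -2.23759565e-04]
 [ 5.89149883e-01 -8.08023614e-01 -5.04355419e-04]
 [-4.77944025e-04  2.75703175e-04 -9.99999848e-01]] [ 6.43872831e-01  2.52689728e-01 -4.97200843e-02  1.26886824e+00
 -2.69049551e-04  1.58466273e+00]
[0.38433392 0.37047959 0.35080589]
273.20483046745335 184.43516167660962
(444, 379, 53, 41) (0.8012781739234924, 0.24507299065589905) 0.049695782363414764 0.03144025499401735
(537, 297, 23, 45) (0.7987852096557617, 0.38960015773773193) 0.032571468502283096 0.01722421484268676
(497, 245, 63, 73) (0.7291061878204346, 0.4040551781654358) 0.05048317462205887 0.02777409574665159
(311, 221, 35, 34) (0.5019311904907227, 0.3060639798641205) 0.019374646246433258 0.018649045788129266
(206, 221, 36, 35) (0.411704957485199, 0.23956497013568878) 0.020536746829748154 0.01893974217768725
(25, 187, 100, 102) (0.2877286970615387, 0.14200140535831451) 0.06571140140295029 0.04173017456503144
(253, 159, 48, 48) (0.42165565490722656, 0.32194432616233826) 0.02524702064692974 0.024318871751917638
(400, 140, 94, 69) (0.5588924288749695, 0.433014452457428) 0.05139297991991043 0.04160942245361697
(463, 0, 97, 153) (0.5673356056213379, 0.5576097369194031) 0.08099067211151123 0.05681954682966458
```

View pics/w2.png

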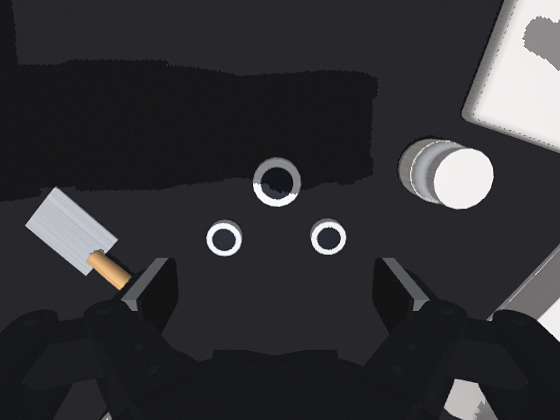

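The wrist view shows the carrier, the largest ring, at (277,182), partly in shadow. The two smaller rings are at (224,238) and (328,237). Its y disagrees by 4 mm with the top view, so I'll look again from lower down.

Emit:
step_arm(
  series=[0,0,0,-2,3,-50,1,0,0,0,0,0,-50,1,0,0,0,0,0,0,1],
)

```text
time: 6.65
tool_pos: [0.4196, 0.3183, 0.1077]
orientation: [0.951, 0.309, -0.002, 0.001]
ft_force: [-0.3, -1.2, 0.3]
opening: 0.0854
```

```bash
python3 - <<'E'
from h import *
o=r.get_obs();print(o['tool_pos'])
w=grab('wrist','w3');w2=load('w2');t=load('t2')
def fit(w,thr=90):
    u,v=[int(x) for x in proj(w,[.4215,.320,.018])]
    g=cv2.GaussianBlur(w['img'],(3,3),0).min(2);best=None
    cs,h=cv2.findContours((g>thr).astype(np.uint8),cv2.RETR_EXTERNAL,cv2.CHAIN_APPROX_NONE)
    for k in cs:
        (x,y),_=cv2.minEnclosingCircle(k)
        if cv2.contourArea(k)>200 and np.hypot(x-u,y-v)<40:
            e=cv2.fitEllipse(k);p=np.array([onz(w,*q[0],.018)[:2] for q in k]).astype(np.float32);c,rad=cv2.minEnclosingCircle(p)
            print(e,c,rad,np.sqrt(cv2.contourArea(p)/np.pi));best=e[0]
    return best
a=fit(w);b=fit(w2);c=fit(t)
print(tri((w,*a),(w2,*b)));
if c: print(tri((w,*a),(t,*c)), tri((w,*a),(w2,*b),(t,*c)))
E
```

```text
[0.41955473 0.31831229 0.10767475]
((280.2232360839844, 209.84915161132812), (67.41203308105469, 69.4531478881836), 0.7290787100791931) (0.4210436940193176, 0.3226141631603241) 0.02664860151708126 0.02541789518838718
((276.3353576660156, 182.2980194091797), (46.87871551513672, 48.29087448120117), 5.321133613586426) (0.42145106196403503, 0.3218939006328583) 0.025553423911333084 0.02464572799747815
((210.5873565673828, 298.0386047363281), (16.117603302001953, 16.966712951660156), 46.954750061035156) (0.4105824828147888, 0.2314603179693222) 0.02085108309984207 0.019675246945556214
((175.52430725097656, 295.69384765625), (20.05572509765625, 21.477764129638672), 59.39720153808594) (0.4196649193763733, 0.3164227604866028) 0.026345619931817055 0.024816054502903882
(array([0.42262914, 0.32059205, 0.00650158]), [np.float64(8.622522170331213e-05), np.float64(8.622522170328759e-05)])
(array([0.42182521, 0.32016631, 0.00538188]), [np.float64(0.0010793036631901315), np.float64(0.0010793036631901382)]) (array([0.42212682, 0.32023397, 0.00525327]), [np.float64(0.000786847179971072), np.float64(0.0005866415098191223), np.float64(0.0013731982931643877)])
```

Emit:
step_arm(
  series=[0,0,0,1,2,-40,1,0,0,0,0,0,-40,1,0,0,0,0,0,-15,1,0,0,0,0,0,0,1,0,0,0,0,0,0,1],
)

```text
time: 7.32
tool_pos: [0.423, 0.3233, 0.0162]
orientation: [0.951, 0.31, 0.001, -0.0]
ft_force: [-0.2, -0.1, 0.1]
opening: 0.0854
```

Emit:
step_arm(
  series=[0,0,0,-2,-2,-8,1,0,0,0,0,0,-7,1,0,0,0,0,0,0,1,0,0,0,0,0,0,-1,0,0,0,0,0,0,-1,0,0,0,0,0,0,-1,0,0,0,0,0,0,-1],
  newtons=40,
)

```text
time: 8.2
tool_pos: [0.4199, 0.3207, -0.0002]
orientation: [0.951, 0.31, 0.0, -0.0]
ft_force: [-1.0, -1.6, 5.3]
opening: 0.0483
```

Emit:
step_arm(
  series=[0,0,0,0,0,30,-1,0,0,0,0,0,50,-1,0,0,0,0,0,50,-1,0,0,0,17,-40,20,-1,0,0,0,22,-48,20,-1,0,0,0,22,-48,20,-1,0,0,0,22,-48,20,-1,0,0,0,22,-48,20,-1,0,0,0,22,-48,10,-1,0,0,0,22,-48,10,-1,0,0,0,21,-50,0,-1,0,0,0,0,0,0,-1],
)

```text
time: 9.7
tool_pos: [0.5906, -0.0609, 0.2485]
orientation: [0.951, 0.308, -0.0, 0.0]
ft_force: [-0.2, 1.6, -2.1]
opening: 0.0484
```

```bash
python3 - <<'E'
from h import *
o=r.get_obs();print(o['time'],o['tool_pos'],o['opening'],o['ft_force'])
w=grab('wrist','w4');print(proj(w,[.59,-.057,.114]),w['M'][:3,3])
E
```

```text
9.7 [ 0.59062114 -0.06087305  0.24846923] 0.048359145623041125 [-0.23892773  1.58678257 -2.11031276]
[276.69625502 195.8620415 ] [ 0.55241301 -0.00746166  0.38968876]
```

View pics/w4.png

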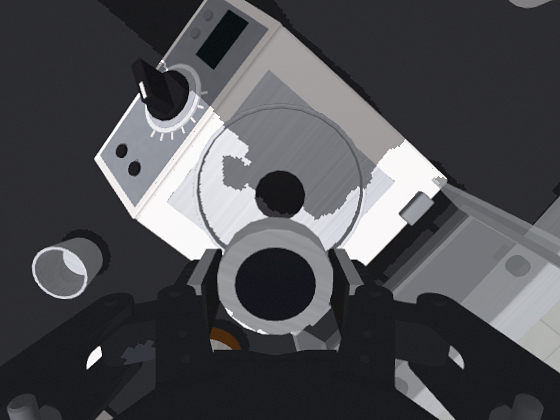

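The view shows the held carrier with its inlay centred near (276,284), the free chuck at (280,195), and the dial at (165,90) with its pointer end near (140,92).

```bash
python3 - <<'E'
from h import *
w=load('w4');w1=load('w1');s1=load('s1');t0=load('t0')
g=w['img'].max(2)
def circ(m):  # convex-hull ellipse of largest blob
    k=max(cv2.findContours(m.astype(np.uint8),cv2.RETR_EXTERNAL,cv2.CHAIN_APPROX_NONE)[0],key=cv2.contourArea);return k
m=np.zeros(g.shape,bool);m[250:325,225:330]=True
k=circ((g<60)&m);e=cv2.fitEllipse(cv2.convexHull(k));print('inlay',e)
d=onz(w,*e[0],.2665);p=np.array([onz(w,*q[0],.2665)[:2] for q in k],np.float32);print(d,cv2.minEnclosingCircle(p))
m=np.zeros(g.shape,bool);m[160:207,245:315]=True
k=circ((g<60)&m);pts=np.array([onz(w,*q[0],.114)[:2] for q in k if q[0][1]<205])
A=np.c_[2*pts,np.ones(len(pts))];x=np.linalg.lstsq(A,(pts**2).sum(1),rcond=None)[0];rad=np.sqrt(x[2]+x[:2]@x[:2]);print('chuck',x[:2],rad)
c=proj(w,[x[0],x[1],.114]);print(c,'move mm',1000*(x[:2]-d[:2]))
print('height',tri((w,*c),(t0,329.2,210.8),(s1,242.3,215.3)),tri((w,*c),(s1,242.3,215.3)))
g=s1['img'].max(2);m=np.zeros(g.shape,bool);m[205:228,230:256]=True;print('scene',cv2.fitEllipse(circ((g<50)&m)))
E
```

```text
inlay ((274.9974060058594, 283.8888244628906), (72.20401000976562, 80.00646209716797), 90.97932434082031)
[ 0.59064554 -0.06030432  0.2665    ] ((0.5910380482673645, -0.060769401490688324), 0.016815559938549995)
chuck [ 0.59150315 -0.05458928] 0.02057020211311073
[279.7565976 194.6477807] move mm [0.85760822 5.71503986]
height (array([ 0.59099429, -0.05744366,  0.10808645]), [np.float64(0.0022801559285063194), np.float64(0.002700678344994802), np.float64(0.001011738229148728)]) (array([ 0.59203187, -0.0552168 ,  0.11013116]), [np.float64(3.831665456222029e-05), np.float64(3.83166545621379e-05)])
scene ((241.8577423095703, 214.95278930664062), (10.87743091583252, 13.981844902038574), 86.74642181396484)
```

Emit:
step_arm(
  series=[0,0,0,0.5,5,-40,-1,0,0,0,0,0,-40,-1,0,0,0,0,0,-28,-1,0,0,0,0,0,0,-1,0,0,0,0,0,0,-1],
)

```text
time: 10.38
tool_pos: [0.5906, -0.0519, 0.1425]
orientation: [0.951, 0.31, 0.001, 0.0]
ft_force: [0.5, -0.2, -1.0]
opening: 0.0485
```

```bash
python3 - <<'E'
from h import *
o=r.get_obs();print(o['time'],o['tool_pos'],o['opening'],o['ft_force'])
w=grab('wrist','w5');s=grab('scene','s5')
a=cv2.resize(s['img'][160:260,190:310],None,fx=3.3,fy=3.3,interpolation=cv2.INTER_CUBIC)
c=np.zeros((420,800,3),np.uint8);c[:,:400]=w['img'][:,80:480];c[:330,404:800]=a;cv2.imwrite('pics/c5.png',c[:,:,::-1])
E
```

```text
10.375 [ 0.59060895 -0.05188371  0.14252091] 0.0485215750257599 [ 0.50691066 -0.24650052 -1.03471212]
```

View pics/c5.png

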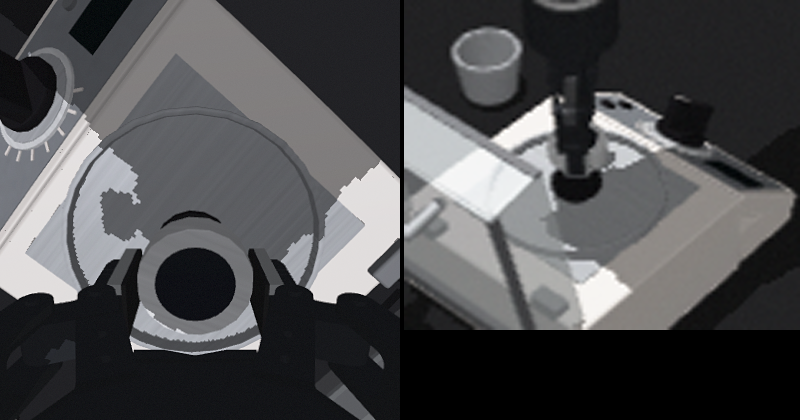

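```bash
python3 - <<'E'
from h import *
from scipy.optimize import least_squares
w=load('w5')
def fc(pts,r0=None):
    f=(lambda p:np.hypot(*(pts-p[:2]).T)-r0) if r0 else (lambda p:np.hypot(*(pts-p[:2]).T)-p[2])
    q=least_squares(f,[.59,-.055]+([] if r0 else [.07]));return q.x,np.abs(q.fun).max()
pts=np.array([onz(w,u+80,v,.106)[:2] for u,v in [(67,215),(193,107),(321,222),(195,350)]]);print('ring',fc(pts))
print('ring no bottom',fc(pts[:3]))
g=w['img'].max(2).astype(int);print(g[205:222,270])
m=(g<45);edge=[]
for u in range(248,296,2):
    col=np.where(m[203:226,u])[0]
    if len(col)>2: edge.append((u,203+col[0]-.5))
print(len(edge),edge[0],edge[-1])
p=np.array([onz(w,*q,.114)[:2] for q in edge]);print('chuck',fc(p,.022),fc(p))
mm=np.zeros(g.shape,bool);mm[240:330,225:325]=True
k=max(cv2.findContours(((g<60)&mm).astype(np.uint8),cv2.RETR_EXTERNAL,2)[0],key=cv2.contourArea);e=cv2.fitEllipse(cv2.convexHull(k))
o=r.get_obs();z=o['tool_pos'][2];print('disc',e,onz(w,*e[0],z+.018),o['tool_pos'])
E
```

```text
ring (array([ 0.59114378, -0.05319638,  0.07400769]), np.float64(0.00033719115832993307))
ring no bottom (array([ 0.59071381, -0.05256962,  0.07358527]), np.float64(9.830939950994377e-10))
[ 98  98  99  99 101  67   7  10  20  20  18  31  81 100  98  96  96]
24 (248, np.float64(219.5)) (294, np.float64(217.5))
chuck (array([ 0.59138902, -0.05493021]), np.float64(0.0005797207205615433)) (array([ 0.58973401, -0.05282226,  0.01949711]), np.float64(0.00035745386861678677))
disc ((274.87249755859375, 283.90020751953125), (72.79618072509766, 80.18038940429688), 89.8421401977539) [ 0.59044473 -0.05120374  0.1609212 ] [ 0.59106873 -0.05224635  0.1429212 ]
```

Emit:
step_arm(
  series=[0,0,0,0.5,-3,-12,-1,0,0,0,0,0,-9,-1,0,0,0,0,0,-4,-1,0,0,0,0,0,0,-1,0,0,0,0,0,0,-1],
)

```text
time: 11.1
tool_pos: [0.5909, -0.0555, 0.1164]
orientation: [0.951, 0.31, 0.0, 0.0]
ft_force: [-0.4, 0.2, -0.5]
opening: 0.0487
```

Emit:
step_arm(
  series=[0,0,0,0,0,-1,-1,0,0,0,0,0,-0.7,-1,0,0,0,0,0,0,-1,0,0,0,0,0,0,-1],
)

```text
time: 11.6
tool_pos: [0.5907, -0.0555, 0.1146]
orientation: [0.951, 0.31, -0.0, 0.0]
ft_force: [-0.2, -0.2, -1.6]
opening: 0.0485
```

Emit:
step_arm(
  series=[0,0,0,0,0,-0.8,-1,0,0,0,0,0,0,-1,0,0,0,0,0,0,-1],
)

```text
time: 11.98
tool_pos: [0.5908, -0.0555, 0.1138]
orientation: [0.951, 0.31, 0.0, 0.0]
ft_force: [0.5, 0.4, -0.6]
opening: 0.0486
```

Emit:
step_arm(
  series=[0,0,0,0,0,-0.7,-1,0,0,0,0,0,0,-1,0,0,0,0,0,0,-1],
)

```text
time: 12.35
tool_pos: [0.5908, -0.0555, 0.1138]
orientation: [0.951, 0.31, 0.0, 0.0]
ft_force: [-1.2, 1.5, 5.7]
opening: 0.0487
```

Contact (5.7 N upward). I release, rise and check.

Emit:
step_arm(
  series=[0,0,0,0,0,0,-0.1,0,0,0,0,0,0,0.5,0,0,0,0,0,0,1,0,0,0,0,0,0,1,0,0,0,0,0,10,1,0,0,0,0,0,40,1,0,0,0,0,0,50,1,0,0,0,0,0,0,1,0,0,0,0,0,0,1],
)

```text
time: 13.48
tool_pos: [0.5907, -0.0555, 0.2132]
orientation: [0.951, 0.31, 0.0, 0.0]
ft_force: [0.2, 0.0, -0.8]
opening: 0.0853
```

```bash
python3 - <<'E'
from h import *
o=r.get_obs();print(o['time'],o['tool_pos'],o['joints'])
w=grab('wrist','w6');s=grab('scene','s6')
c=np.zeros((420,800,3),np.uint8);c[:,:400]=w['img'][:,60:460]
a=cv2.resize(s['img'][150:270,190:310],None,fx=3.3,fy=3.3,interpolation=cv2.INTER_CUBIC);c[:396,404:800]=a;cv2.imwrite('pics/c6.png',c[:,:,::-1])
E
```

```text
13.475 [ 0.59065497 -0.05549173  0.21316364] [-9.36584574e-02  3.61926332e-01  1.17420861e-01  1.32603333e+00
 -3.10802252e-05  8.46586086e-01]
```

View pics/c6.png

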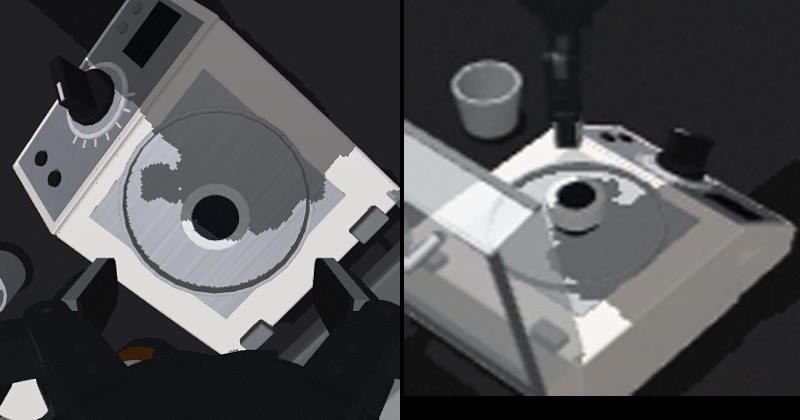

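```bash
python3 - <<'E'
from h import *
from scipy.optimize import least_squares
w=load('w6')
pts=np.array([onz(w,u+60,v,.106)[:2] for u,v in [(119,203),(311,203),(215,107),(215,297)]])
q=least_squares(lambda p:np.hypot(*(pts-p[:2]).T)-p[2],[.59,-.05,.07]);print('ring',q.x,q.fun)
g=w['img'].max(2);m=np.zeros(g.shape,bool);m[185:250,240:315]=True
k=max(cv2.findContours(((g<60)&m).astype(np.uint8),0,1)[0],key=cv2.contourArea);e=cv2.fitEllipse(k);print('inlay',e,onz(w,*e[0],.132))
# same-view check in scene: inlay vs chuck top earlier
s=load('s6');print('scene crop inlay',onz(s,190+578/3.3,150+194/3.3,.132), 'chuck before',onz(load('s1'),241.86,214.95,.114))
E
```

```text
ring [ 0.59170401 -0.05620595  0.07623034] [-0.00080781 -0.00080775  0.00086314  0.00075241]
inlay ((275.0437316894531, 217.0875701904297), (44.04790496826172, 46.05115509033203), 94.13375091552734) [ 0.59091541 -0.05510956  0.132     ]
scene crop inlay [0.38662774 0.21984682 0.132     ] chuck before [ 0.59474835 -0.05430511  0.114     ]
```

Emit:
step_arm(
  series=[0,0,10,0,0,30,0,0,0,10,-25,2,20,0,0,0,10,-30,2,0,0,0,0,10,-30,2,0,0,0,0,10,-30,2,0,0,-0.5,-8.7,0,-30,2,-10,0,-0.5,-8.7,0,-20,2,-20,0,-0.6,-8.7,0,-20,1,-20,0,-0.6,-8.8,0,-19,1,-20,0,0,0,0,0,0,-4,0,0,0,0,0,0,0,0],
)

```text
time: 14.95
tool_pos: [0.3872, -0.0416, 0.1896]
orientation: [0.697, 0.651, 0.206, 0.218]
ft_force: [0.6, 0.4, -0.0]
opening: 0.0427
```

The carrier sits about 1.4 mm from the ring centre and flat. Now the dial.

```bash
python3 - <<'E'
from h import *
o=r.get_obs();print(o['time'],o['tool_pos'],o['joints'],R.from_quat(o['orientation']).as_matrix())
w=grab('wrist','w7');print(proj(w,[.45,-.046,.0987]),w['M'])
E
```

```text
14.95 [ 0.38718874 -0.0416281   0.18962698] [-0.14320833 -0.40597928 -0.90037848  0.46804266  0.04583534 -0.06154311] [[ 0.06647701  0.81782628  0.57161262]
 [ 0.99778513 -0.05585169 -0.03613074]
 [ 0.00237686  0.57274843 -0.81972775]]
[273.744489   206.80026276] [[ 0.06616796 -0.64206619 -0.76378845  0.25222524]
 [ 0.99780416  0.04483572  0.04875062 -0.03255414]
 [ 0.00294388 -0.76533702  0.64362301  0.26764291]
 [ 0.          0.          0.          1.        ]]
```

View pics/w7.png

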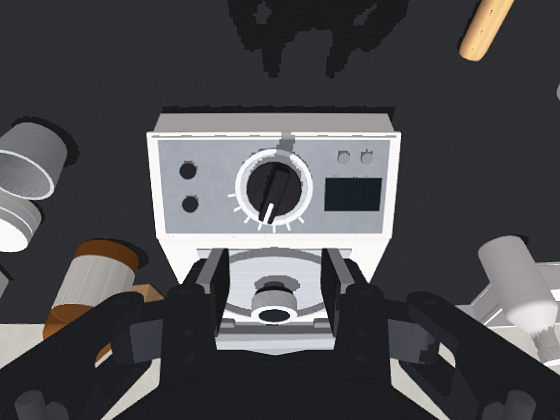

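The dial skirt is centred at (274,187) with the bar running from (284,163) to the pointer end at (265,220). This view is upside-down to the slope, so that is about 20° clockwise of up-slope, the third click. The carrier lies on the chuck at (273,305).

```bash
python3 - <<'E'
from h import *
w=load('w7');w6=load('w6');t=load('t0')
g=w['img'].min(2);m=np.zeros(g.shape,np.uint8);m[140:235,228:320]=1
k=max(cv2.findContours(((g>215)&(m>0)).astype(np.uint8),0,1)[0],key=cv2.contourArea);print('ring w7',cv2.fitEllipse(cv2.convexHull(k)),cv2.boundingRect(k))
print(tri((w,274,187),(t,328.4,271)),tri((w,274,187),(w6,160,105)))
ex=np.array([.998,-.0637,0]);n=-np.sin(np.radians(35))*ex+np.array([0,0,np.cos(np.radians(35))])
O=np.array([.576,-.0545,0]);P=O-.075*ex+[0,0,.095]
def onp(c,u,v,h):
    o,d=ray(c,u,v);return o+d*((P+h*n-o)@n)/(d@n)
for nm,c,u,v in [('w7',w,274,187),('t0',t,328.4,271)]:
    q=onp(c,u,v,.012);print(nm,'skirt',q,'grip',q+.020*n,'coater',(q-O)@ex,(q-O)@np.array([.0637,.998,0]))
a=onp(w,265,220,.04);b=onp(w,284,164,.04);ey=np.array([.0637,.998,0]);up=np.cross(ey,n)
d=a-b;print('bar',(a+b)/2-.008*n,np.linalg.norm(d),'cw from up deg',np.degrees(np.arctan2(-d@ey,d@up)),up)
print('panel corners',[(onp(w,u,v,0)-O)@np.c_[ex,ey,[0,0,1]] for u,v in [(152,134),(397,134),(160,237),(388,237)]])
tp=r.get_obs()['tool_pos'];print(tp)
E
```

```text
ring w7 ((257.8476257324219, 188.9713897705078), (51.90296173095703, 83.15020751953125), 20.99103355407715) (228, 149, 48, 81)
(array([ 0.4559712 , -0.0488432 ,  0.07159804]), [np.float64(0.002705893259796771), np.float64(0.0027058932597967588)]) (array([ 0.46436632, -0.04776309,  0.06329674]), [np.float64(0.001054312737887897), np.float64(0.0010543127378879005)])
w7 skirt [ 0.45192511 -0.04589479  0.07508016] grip [ 0.44047652 -0.04516406  0.0914632 ] coater -0.1243748926991123 0.0006844244357962385
t0 skirt [ 0.45559036 -0.05086972  0.07786336] grip [ 0.44414178 -0.05013898  0.0942464 ] coater -0.1204000671747604 -0.004047070954492234
bar [ 0.43955413 -0.04484102  0.09080422] 0.04592072455080633 cw from up deg 18.604632412409114 [ 0.81751374 -0.05217999  0.57361182]
panel corners [array([-0.15375978, -0.10336513,  0.03985505]), array([-0.1531131 ,  0.10599331,  0.04030786]), array([-0.07748583, -0.10500658,  0.09326265]), array([-0.07678568,  0.10596558,  0.09375289])]
[ 0.38883772 -0.04179723  0.19110195]
```

Emit:
step_arm(
  series=[5.4,-0.3,-7.8,10,-1.2,-20,0,5.5,-0.4,-7.8,10,-1.2,-20,0,0,0,0,10,-1.2,-20,0,0,0,0,0,0,0,0,0,0,0,0,0,0,0],
)

```text
time: 15.62
tool_pos: [0.4182, -0.0452, 0.1302]
orientation: [0.795, 0.527, 0.24, 0.181]
ft_force: [0.6, 0.9, 0.3]
opening: 0.0428
```

```bash
python3 - <<'E'
from h import *
o=r.get_obs();print(o['time'],o['tool_pos'],R.from_quat(o['orientation']).as_matrix())
w=grab('wrist','w8');print(proj(w,[.4445,-.047,.0945]),o['joints'])
c=cv2.resize(w['img'][120:330,160:400],None,fx=2.8,fy=2.8,interpolation=cv2.INTER_CUBIC);cv2.imwrite('pics/c8.png',c[:,:,::-1])
E
```

```text
15.625 [ 0.41815816 -0.04524247  0.13016735] [[ 0.32886622  0.75126144  0.57223531]
 [ 0.92518515 -0.37783665 -0.03566372]
 [ 0.1894187   0.5411522  -0.81931365]]
[275.10124716 237.37597455] [-0.14045954 -0.24472777 -1.0056571   0.20072119  0.04481439  0.27257338]
```

View pics/c8.png

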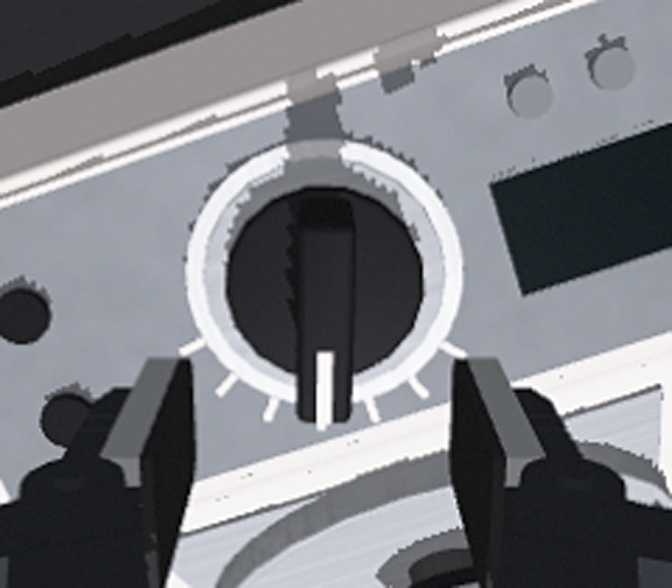

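The bar lies straight between the fingers; its top face is centred at crop (326,324), or (276,236) in the full picture.

```bash
python3 - <<'E'
from h import *
w=load('w8');o=r.get_obs();T=R.from_quat(o['orientation']).as_matrix();p=o['tool_pos'];print(w['K'][0,0],w['K'][:2,2])
f=lambda u,v:(160+u/2.8,120+v/2.8)
for d in (.025,.030,.035,.040,.045):
    # cast corners to plane perpendicular to tool axis at depth d past TCP
    def cast(u,v):
        oo,dd=ray(w,*f(u,v));q=oo+dd*((p+d*T[:,2]-oo)@T[:,2])/(dd@T[:,2]);return (q-p)@T
    a,b=cast(326,228),cast(326,421);l,rr=cast(299,400),cast(353,400);s=[cast(227,282),cast(424,282)]
    print(d,'len',b[1]-a[1],'ctr tool x,y mm',1e3*(l[0]+rr[0])/2,1e3*(a[1]+b[1])/2,'width',rr[0]-l[0],'skirt dia',s[1][0]-s[0][0],1e3*cast(325,282)[1])
E
```

```text
327.9326694985557 [274.78618358 208.95449095]
0.025 len 0.039226304873660175 ctr tool x,y mm 1.0125846386369446 -6.186653941662646 width 0.010598904806496105 skirt dia 0.03729628600924356 -15.289654005554615
0.03 len 0.04040610279608291 ctr tool x,y mm 1.0409282744016142 -4.384751397030152 width 0.010917684918743112 skirt dia 0.038418035327450126 -13.76153969047328
0.035 len 0.041585900718505736 ctr tool x,y mm 1.0692719101662753 -2.582848852397667 width 0.011236465030990135 skirt dia 0.03953978464565668 -12.23342537539193
0.04 len 0.04276569864092851 ctr tool x,y mm 1.0976155459309416 -0.7809463077651565 width 0.011555245143237159 skirt dia 0.04066153396386325 -10.705311060310624
0.045 len 0.04394549656335124 ctr tool x,y mm 1.1259591816956223 1.020956236867345 width 0.011874025255484168 skirt dia 0.04178328328206981 -9.177196745229308
```

Emit:
step_arm(
  series=[0,0,0,14,-0.6,-19,-0.1,0,0,0,14,-0.6,-19,-0.1,0,0,0,10.3,-0.6,-14.6,-0.1,0,0,0,0,0,0,-0.1,0,0,0,0,0,0,-1,0,0,0,0,0,0,-1,0,0,0,0,0,0,-1,0,0,0,0,0,0,-1],
  newtons=50,
)

```text
time: 16.68
tool_pos: [0.4555, -0.0473, 0.0781]
orientation: [0.795, 0.527, 0.24, 0.182]
ft_force: [-14.5, -0.0, 17.6]
opening: 0.011
```

Emit:
step_arm(
  series=[0,0,0,0,0,0,-0.4,0,0,0,-2.5,0.1,3.5,-0.4,0,0,0,0,0,0,-0.4,0,0,0,0,0,0,-1,0,0,0,0,0,0,-1,0,0,0,0,0,0,-1],
)

```text
time: 17.42
tool_pos: [0.4528, -0.0468, 0.0805]
orientation: [0.795, 0.527, 0.24, 0.182]
ft_force: [-7.6, 0.9, 11.1]
opening: 0.0111
```

Emit:
step_arm(
  series=[-5.3,0.33,7.6,0,0,0,-1,-5.3,0.33,7.6,0,0,0,-1,-5.3,0.33,7.6,0,0,0,-1,-5.3,0.33,7.6,0,0,0,-1,-5.3,0.33,7.6,0,0,0,-1,-5.3,0.33,7.6,0,0,0,-1,0,0,0,0,0,0,-1,0,0,0,0,0,0,-1],
)

```text
time: 18.42
tool_pos: [0.4527, -0.0467, 0.0804]
orientation: [0.457, 0.837, 0.128, 0.272]
ft_force: [-8.1, 1.5, 11.5]
opening: 0.011
```

```bash
cat >> h.py <<'E'
def dang():
    o=r.get_obs();T=R.from_quat(o['orientation']).as_matrix();ex=np.array([.998,-.0637,0]);ey=np.array([.0637,.998,0]);n=np.array([-.5724,.0365,.8192]);up=np.cross(ey,n)
    x=T[:,0];print('t',o['time'],'tool cw-from-up deg',np.degrees(np.arctan2(x@up,x@ey)),'torque about n',o['wrist_torque']@n,o['ft_force'],o['tool_pos'],'z.n',T[:,2]@n,o['opening'])
E
python3 -c "
from h import *;dang();print(r.get_obs()['joints'])"
```

```text
t 18.425 tool cw-from-up deg -36.40721224868505 torque about n 0.12581523511924045 [-8.13129958  1.46378821 11.52222705] [ 0.45270229 -0.04667128  0.08041025] z.n -1.000029839535327 0.011006454667942894
[-0.12919038 -0.05902279 -1.0642824  -0.04457196  0.03925351 -0.68903839]
```

Emit:
step_arm(
  series=[-2.9,0.2,4.1,0,0,0,-1,0,0,0,0,0,0,-1,0,0,0,0,0,0,-1],
)

```text
time: 18.8
tool_pos: [0.4527, -0.0467, 0.0804]
orientation: [0.42, 0.856, 0.116, 0.278]
ft_force: [-7.7, 2.1, 11.9]
opening: 0.0111
```

```bash
python3 -c "
from h import *;dang()"
```

```text
t 18.8 tool cw-from-up deg -41.39329371136278 torque about n -0.3607183507913052 [-7.65310492  2.14576996 11.94113076] [ 0.45268274 -0.04665289  0.08039018] z.n -1.000030605295617 0.011140735221836999
```

Emit:
step_arm(
  series=[-1.4,0.1,2,0,0,0,-1,0,0,0,0,0,0,-1,0,0,0,0,0,0,-1],
)

```text
time: 19.18
tool_pos: [0.4527, -0.0467, 0.0804]
orientation: [0.402, 0.865, 0.11, 0.28]
ft_force: [-8.8, 2.0, 12.2]
opening: 0.0111
```

```bash
python3 -c "
from h import *;dang()"
```

```text
t 19.175 tool cw-from-up deg -43.80978757485433 torque about n -0.6378259546229302 [-8.75450281  1.95723987 12.15206152] [ 0.45270958 -0.04665963  0.08041316] z.n -1.000030609533594 0.011113226081664368
```

Emit:
step_arm(
  series=[5.32,-0.34,-7.62,0,0,0,-1,5.32,-0.34,-7.62,0,0,0,-1,5.32,-0.34,-7.62,0,0,0,-1,5.32,-0.34,-7.62,0,0,0,-1,5.32,-0.34,-7.62,0,0,0,-1,5.32,-0.34,-7.62,0,0,0,-1,5.32,-0.34,-7.62,0,0,0,-1,5.32,-0.34,-7.62,0,0,0,-1,5.32,-0.34,-7.62,0,0,0,-1,0,0,0,0,0,0,-1,0,0,0,0,0,0,-1],
)

```text
time: 20.55
tool_pos: [0.4527, -0.0468, 0.0804]
orientation: [0.876, 0.377, 0.269, 0.136]
ft_force: [-8.1, 1.0, 11.7]
opening: 0.0111
```

```bash
python3 -c "
from h import *;dang()"
```

```text
t 20.55 tool cw-from-up deg 39.84782649610605 torque about n -0.05783650737194313 [-8.13872281  0.98266874 11.66825656] [ 0.45272885 -0.04682571  0.08042929] z.n -1.0000303529122265 0.011079997947624553
```

Near-zero torque at +39.8°, which is the fourth place. Now I open and back out along the dial axis.

Emit:
step_arm(
  series=[0,0,0,0,0,0,-0.4,0,0,0,0,0,0,-0.1,0,0,0,-3,0.2,4,-0.1,0,0,0,-14,1,20,0,0,0,0,-23,1.5,33,0,0,0,0,-23,1.5,33,0,0,0,0,0,0,0,0,0,0,0,0,0,0,0],
)

```text
time: 21.55
tool_pos: [0.3897, -0.0427, 0.17]
orientation: [0.876, 0.377, 0.269, 0.136]
ft_force: [0.3, 0.6, 0.5]
opening: 0.043
```

```bash
python3 - <<'E'
from h import *
dang()
w=grab('wrist','w9');s=grab('scene','s9')
c=np.zeros((420,800,3),np.uint8);c[:,:400]=w['img'][:,80:480]
c[:396,404:800]=cv2.resize(s['img'][130:270,170:310],(396,396),interpolation=cv2.INTER_CUBIC);cv2.imwrite('pics/c9.png',c[:,:,::-1])
E
```

```text
t 21.55 tool cw-from-up deg 39.8443204977845 torque about n -0.0015559130777670791 [0.25439516 0.58452372 0.52745967] [ 0.38971032 -0.04265771  0.16998991] z.n -1.0000303934528465 0.043002366716640664
```

View pics/c9.png

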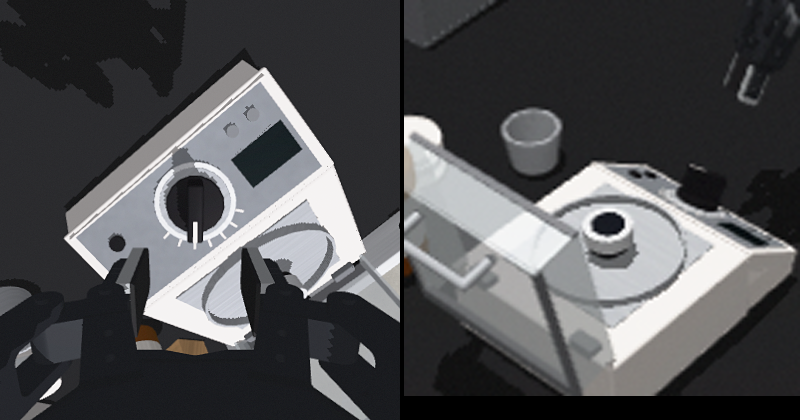

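The bar still lies straight between the fingers, so it stands about 40° clockwise of up-slope, with four marks on its anticlockwise side and two beyond. The hood is open, and the carrier lies flat on the chuck at crop (608,230).

```bash
python3 -c "
from cell import r;print(r.finish_job())"
```

```text
the job is handed in; nothing more can be done
None
```

The job is done and handed in at about 21.6 s of the 64 s allowed. `finish_job` reports no verdict, so the results below are from my own checks.

- **Hood:** I lifted it by its handle to about 1.15 rad and let go. It swung fully open and still stood open in the last picture.
- **Carrier:** I set the largest ring down on the chuck, with contact at about 6 N. Afterwards it lay flat, about 1.4 mm from the centre of the splash ring.
- **Dial:** It started at the third click. I turned it anticlockwise until it stopped firmly (0.64 N m), then clockwise to 39.8° past straight up the slope; the fourth place is at 40°. Torque there was near zero. After I let go, the pointer stayed put on the fifth mark, which is four clicks up.
- **Bystanders:** The cup looks undisturbed in the last picture. I did not measure the cup, bottles or jar again, but nothing came near them.

Some checks disagreed:
- **Views:** The top and wrist cameras differed by 3 to 6 mm on the carrier and chuck, so I relied on the close wrist views.
- **Heights:** The two-view heights came out up to 14 mm below the text for the handle and carrier. For the chuck they were mostly 4 to 6 mm low; one early reading through the hood was 53 mm low and I dropped it. I used the text's heights for the handle and chuck, and contact confirmed the chuck.
- **Dial grip:** My first estimate of the grip point was off by up to 10 mm, and a closer look corrected it. The first grip pushed on the dial with 23 N, so I backed off and re-gripped at about 13 N.

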